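# Latch the grinder's accessory case

### The job

Close the accessory case and clamp it: push its standing lid to until it meets the seal, swing the latch's wire loop over and press it down until its cross bar is caught behind the keeper's nose, then push the lever back past centre and press it down home on its rubber buffer, firmly, with 16 to 24 N held for half a second. Feel your way: never more than 25 N on the lid or the latch, leave the other things where they are, and let go at the end.

Things in the scene. Friction and masses are not known exactly. Their poses are not given: they have to be found in the camera images.
- case: Blue steel case on feet, 260 mm wide (its y), 150 mm high; heavy, fixed. Origin: on the table under the middle of the seam between trunk (its x 0 to +110 mm) and lid (x -45 mm to 0 when shut). +x points away from the lid, z up. The draw latch sits in the middle of its top face; all latch parts move only in the case's plane y = 0.
- lid (a joint): Lid angle (rad): 45 mm deep tray hinged along the bottom of the seam (case x = 0, z = 14 mm). 0 = shut tight; grows as its top leans out to the case's -x. Stiff hinge: stays where left, 5 to 11 N near the top moves it. Below 0.040 a rubber seal pushes back some 7 N per mm at the top: pushed by hand it comes back to about 0.04; only the latch draws it tight.
- lid_front (a point): Point on the outer (front) face of the lid, midway along its width, 30 mm below its top edge: where to push it. x axis: the way it is pushed shut.
- lever (a joint): Angle (rad) of the steel lever: 0 = upright, negative = leaning over the lid (limit -0.7), 1.571 = level over the trunk. Friction (0.045 N m) holds it where left. With the loop hooked it resists with 2 to 10 N at the grip, most about half-way, and passes centre near 1.3. Its stop is a rubber buffer on a screw in the case top, set to any height: the lever comes to rest on it between 1.42 and 1.72.
- lever_grip (a point): Middle of the lever's grip, 50 mm from the pivot; the buffer lies 48 mm from the pivot, under it when it is down. The lever is 62 mm long from the pivot, 26 mm wide (case y) and 6 mm thick at the grip.
- latch_pivot (a point): Pivot axis of the lever (along the case's y), 34 mm from the seam on the trunk side, 24 mm above the case's top face. Fixed on the case; axes as the case's.
- bail (a joint): Angle (rad) of the wire loop relative to the lever, on which it is hinged 16 mm from the pivot. bail - lever = angle of the loop from upright towards the lid: about 2.1 when hooked. Starts thrown back, away from the lid. Very light; friction lets it stand within some 35 degrees of upright, beyond that it falls. Two 5 mm wire legs, 39 mm apart, straddle the lever.
- bail_bar (a point): Middle of the loop's 5 mm cross bar, 74.5 mm from the loop's hinge.
- bail_tab (a point): Middle of the loop's flat tab, 24 mm wide (case y), 30 mm long, 3 mm thick, bent 20 degrees back from the loop's plane, its middle 17 mm beyond the bar: push it from behind to swing the loop over, press on it to force the bar down.
- keeper_seat (a point): Where the bar's middle sits when drawn tight, 5 mm above the lid's top, on a 16 mm wide, 16 mm tall steel hook open to the lid's outer side. A sloped nose overhangs it 4 mm outwards, underside 8 mm above the lid's top: the bar mostly lands on it and must be pressed down (5 to 15 N, a little outwards) to slide over it, dragging the lever, and drop to the lid's top. Axes as the lid's.
- oilstone: Bystander, to be left alone: small grey sharpening stone 60 x 25 x 15 mm on the case top, about 100 mm to the +y side of the latch.
- flange_nut: Bystander, to be left alone: steel flange nut, 36 mm across, 12 mm high, on the case top about 100 mm to the -y side of the latch.
- scissors: Bystander, to be left alone: scissors lying flat, 120 mm long.
- kitchen_knife: Bystander, to be left alone: kitchen knife lying flat, 310 mm long.
- tumbler: Bystander, to be left alone: steel tumbler, 72 mm across, 120 mm high.
- disc_stack: Bystander, to be left alone: stack of grinding discs, 115 mm across, 22 mm high.

How it is judged (in metres and radians):
On the way, in this order (a step that is already met when the one before it is completed fails the run):
1. the lid is pushed to, against its seal (lid angle below 0.06 rad) (value of joint lid below 0.06 rad), for 0.2 s.
2. the loop's cross bar is down behind the keeper's nose, the lever not yet thrown (z of bail_bar in the frame of keeper_seat below 0.0025 m and x of bail_bar in the frame of keeper_seat between -0.018 and 0.002 m and value of joint lever below 1 rad), for 0.2 s.
3. the lever is pressed home on its buffer, past centre, with more than 14 N (value of joint lever above 1.38 rad and contact force between the fingers and lever above 14 N), for 0.3 s.
At the end, for the whole second after the job is handed in: The lever lies down past centre on its buffer (angle above 1.38 rad), the lid is drawn tight (angle below 0.025 rad) and the loop's bar is seated in the keeper (within 4 mm of the seat) (value of joint lever above 1.38 rad and value of joint lid below 0.025 rad and distance between bail_bar and keeper_seat below 0.004 m); the robot touches nothing.
It fails at once if the lid or keeper is pressed with more than 27 N (contact force between the fingers and lid above 27 N).
It fails at once if the lever or loop is pressed with more than 27 N (contact force between the fingers and lever above 27 N).
It fails at once if a bystander is moved more than 20 mm (distance of any of oilstone, flange_nut, scissors, kitchen_knife, tumbler, disc_stack from where it was at the start of the episode above 0.02 m).
It also fails if it takes over 72 s, if anything falls off the work surface, if the arm or the gripper's body presses on something with over 40 N, if the wrist force passes 120 N, or if a joint passes its speed limit or range.

### The arm

A 6-joint arm with a two-finger parallel gripper is mounted at the origin on the work surface. World frame = base frame: x ahead of the robot, y to its left, z up, the work surface at z = 0. Lengths are in m, angles in degrees, forces in N, time in s.
With the tool pointing down it reaches from about 0.375 to 0.9 m from the base axis. Payload 3.1 kg.
Tool frame: the origin (TCP) lies on the centre line of the jaws, within the pads' length; the fingertips stand finger_overhang ahead of it and the grasp point (between the pads) lies 5 mm behind it (finger_overhang is the distance from the TCP to the fingertips, in m); z points along the fingers, y is the line along which they close (so a half turn about z gives the same grasp; the last joint's range is limited). The gripper opens to 87 mm and grips with 3 to 60 N. Pads are 19 mm wide; open, the fingers measure 117 mm over their backs; the gripper's body (75 mm by 190 mm) begins 51 mm behind the grasp point.
Start: joints at [54.288, 30.224, 82.088, -0, 67.689, -10.227], TCP at [0.269, 0.564, 0.237] pointing down, gripper open.
Joint ranges: [-176.69, 176.69], [-43.24, 126.21], [12.49, 139.97], [-82, 262], [0, 151.66], [-163.58, 163.58]. Speed limits (degrees/s): [159.86, 159.86, 180, 180, 180, 180].

### API

Orientations are given as a 3x3 rotation matrix whose columns are the frame's x, y, z axes.
In Python, from rig import read_state, capture, calibration, hand_in, finger_overhang gives the robot as it stands.
- The arm moves only by the tool send_rows, never from a script. Its argument "plan" is a list of rows, each a list of 5 numbers: the closure in counts, from 0 (fully open) to 255 (shut), then the shift along the tool's x, y, z in m, then the turn about the tool's z in rad. A call has 1 to 20 rows; each row shifts and turns the commanded pose from where the row before left it, along the tool's axes as they then stand; what a row does not reach is not made up. A row lasts 1/12 s, in which the tool goes at most 41.7 mm and 7.16 degrees, less where a joint would pass 70% of its speed; a pose out of reach is approached as far as the arm can. A call is refused whole if a number of a shift passes 0.0417 or a number of a turn 0.125, either way. A call with a gripper value outside its range is refused whole. The fingers move at their own pace and stop on an object; the grip force is fixed at half the most. Time passes only in rows, so rows that do not move let the fingers close. It gives the time, the measured TCP pose, the force, the opening and the grip force at its end, in the units of the state.
- read_state(): the state, without advancing time (a new reading comes with each control period).
- capture(name): name is "scene" or "top" or "wrist"; returns (picture, depth): 480x640x3 uint8, blue, green, red; 480x640 float32, m along the optical axis (not along the pixel's ray), 0 where there is no reading.
- calibration(name): a dict with "fx", "fy", "cx", "cy" (pixels), "dist_coeffs" ([k1, k2, p1, p2, k3] as OpenCV has them; the pictures are not rectified), "xyz" and "rotation" of the camera in the world. Camera axes: x right, y down, z forward; pixel columns grow to the right and rows downward; lengths in m; the calibration is good to about 2 mm. A picture is of the moment at which its call begins: read the wrist's pose just before it. calibration takes no time and is no camera call; for the wrist camera it gives the pose at the moment of the call.
- hand_in(): hands the job in; it is judged then, once.
The state is a dict: "time_s": time; "joint_positions": joint angles; "qvel": joint speeds; "tau": joint torques, N m; "position": TCP position; "tcp_rot": TCP orientation; "force": force on the tool from outside, world axes, zero at the start; "moment": the same for the moment, N m; "opening": opening from 0.0 (shut) to 1.0 (fully open); "grasp_force": force on a finger pad.
Only numpy, scipy, OpenCV 4.12 (cv2) and the standard library are available. Lean on these libraries where they do the work, as an engineer would, in place of code of your own. Each camera call takes 0.05 s, during which the arm holds its last target. There are 200 camera calls.

## Working session

There is one attempt and no reset: what is moved stays moved. The work goes in short steps, Python scripts to look and compute and a tool call to move; the robot and the scene stay as the last step left them, time stands still between calls to the robot, and variables do not carry over. Pictures are saved under pics/ and viewed, at most 12 in all, crops included, and the job is handed in when it is done.

Besides the shell and the picture viewer there is one more tool, called after "Request:" by a JSON object that holds its "op" and its "data". send_rows: Moves the arm, as the interface text tells. Its arguments: {"type":"object","properties":{"plan":{"type":"array","items":{"type":"array","items":{"type":"number"}}}},"required":["plan"]}

```bash
ls; mkdir -p pics
cat > h.py <<'E'
import numpy as np, cv2
from rig import *
def ray(cal,u,v):
    K=np.array([[cal["fx"],0,cal["cx"]],[0,cal["fy"],cal["cy"]],[0,0,1]])
    p=cv2.undistortPoints(np.array([[[u,v]]],float),K,np.array(cal["dist_coeffs"],float))[0,0]
    return np.array(cal["xyz"]),np.array(cal["rotation"])@np.array([p[0],p[1],1])
def pt(cal,dep,u,v):
    o,d=ray(cal,u,v); return o+d*float(dep[int(round(v)),int(round(u))])
def onz(cal,u,v,z):
    o,d=ray(cal,u,v); return o+d*(z-o[2])/d[2]
E
python3 - <<'E'
from h import *
s=read_state();print({k:np.round(v,3).tolist() for k,v in s.items()},finger_overhang)
for n in("scene","top"):
    c=calibration(n);print(n,np.round(c["xyz"],3),np.round(c["rotation"],3).tolist(),c["fx"])
    im,d=capture(n);cv2.imwrite(f"pics/{n}0.png",im);np.save(f"{n}0.npy",d)
E
```

```text
pics
{'time_s': 0.0, 'joint_positions': [54.288, 30.28, 82.157, 0.001, 67.69, -10.228], 'qvel': [-0.039, 0.094, -0.043, -0.003, 0.091, 0.016], 'tau': [-0.001, -44.004, -17.659, 0.063, 0.058, -0.0], 'position': [0.268, 0.564, 0.236], 'tcp_rot': [[-0.903, 0.43, -0.001], [0.43, 0.903, -0.002], [0.0, -0.002, -1.0]], 'force': [0.579, 0.601, 0.005], 'moment': [0.009, 0.019, -0.015], 'grasp_force': 0.0, 'opening': 1.001} 0.014
scene [ 1.052 -0.371  1.024] [[0.612, 0.624, -0.486], [0.79, -0.496, 0.36], [-0.017, -0.604, -0.796]] 448.2130120239055
top [0.393 0.018 1.26 ] [[0.023, -0.991, 0.133], [-0.999, -0.026, -0.022], [0.026, -0.132, -0.991]] 540.096195024414
```

View pics/scene0.png

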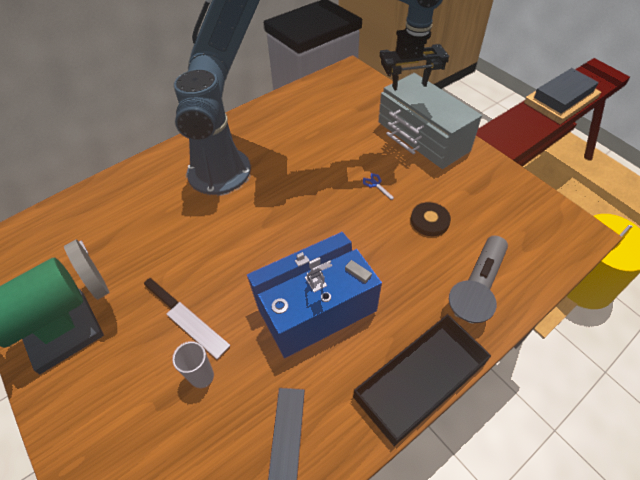

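View pics/top0.png

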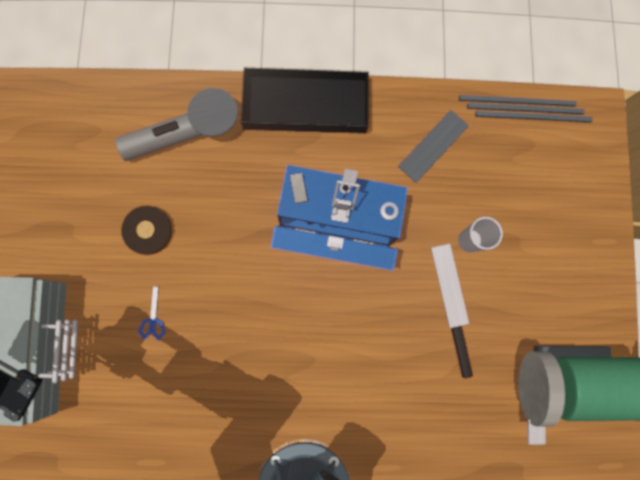

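The case is ahead of the robot with its lid on the robot side (top view: trunk about px (343,203), lid strip about (335,248), nut (389,211), stone (299,188)). Next I fit the case from the blue points.

Run:
```python
from h import *
for n in("top","scene"):
    im=cv2.imread(f"pics/{n}0.png");d=np.load(f"{n}0.npy");c=calibration(n)
    K=np.array([[c["fx"],0,c["cx"]],[0,c["fy"],c["cy"]],[0,0,1]])
    h=cv2.cvtColor(im,cv2.COLOR_BGR2HSV)
    m=(h[...,0]>100)&(h[...,0]<125)&(h[...,1]>150)&(d>0)
    vv,uu=np.nonzero(m)
    p=cv2.undistortPoints(np.stack([uu,vv],1).astype(float)[:,None],K,np.array(c["dist_coeffs"],float))[:,0]
    P=np.c_[p,np.ones(len(p))]*d[vv,uu][:,None]@np.array(c["rotation"]).T+np.array(c["xyz"])
    k=(P[:,0]>.45)&(P[:,0]<.85)&(abs(P[:,1])<.25);P=P[k]
    print(n,len(P),np.round(np.histogram(P[:,2],bins=np.arange(0,.19,.01))[0],3))
    T=P[(P[:,2]>.14)&(P[:,2]<.162)]
    r=cv2.minAreaRect(T[:,:2].astype(np.float32));print(r,np.median(T[:,2]));print(np.round(cv2.boxPoints(r),4).tolist())
    np.save(f"blue_{n}.npy",P)
    s={"top":(230,140,430,290),"scene":(240,220,390,360)}[n]
    cv2.imwrite(f"pics/{n}0c.png",cv2.resize(im[s[1]:s[3],s[0]:s[2]],None,fx=4,fy=4,interpolation=cv2.INTER_CUBIC))
```

```text
top 1609 [   0   49    9    0    0    0    0    0    0    0    0    0    0    0
  445 1106    0    0]
((0.5970506072044373, -0.09307531267404556), (0.1852577179670334, 0.15945133566856384), 81.6959228515625) 0.15116929320430894
[[0.504800021648407, -0.17319999635219574], [0.6625999808311462, -0.19619999825954437], [0.689300000667572, -0.012900000438094139], [0.531499981880188, 0.010099999606609344]]
scene 4854 [   0    0    0    0    0    0    6    0    0    0    0    0    0   62
 2885 1901    0    0]
((0.598244845867157, -0.06128372251987457), (0.2596378028392792, 0.17671658098697662), 81.15556335449219) 0.14944187749456367
[[0.4909999966621399, -0.17599999904632568], [0.6656000018119812, -0.20309999585151672], [0.7055000066757202, 0.05339999869465828], [0.5309000015258789, 0.08060000091791153]]
```

View pics/top0c.png

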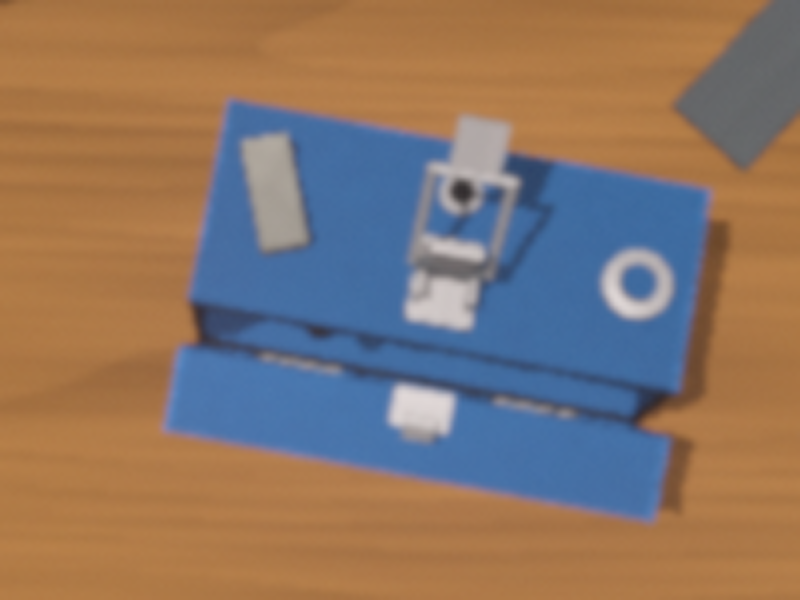

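The crop (4x, origin 230,140) shows the trunk corners at (231,100), (711,188), (681,390), (190,300), and the lid top at (180,345), (670,435), (655,520), (165,432). The loop is thrown back with its bar at about (473,175), the tab at (483,145) and the buffer at (462,192). The lever leans lidward and its end is at about (442,285).

Run:
```python
from h import *
c=calibration("top");d=np.load("top0.npy")
f=lambda u,v,z:onz(c,230+u/4-.375,140+v/4-.375,z)
Q=np.array([f(*p,.15)[:2] for p in[(231,100),(711,188),(681,390),(190,300)]]);print(np.round(Q,4))
for i in range(4):print(np.linalg.norm(Q[i]-Q[i-1]))
a=(Q[0]-Q[3])+(Q[1]-Q[2]);b=Q[0]-Q[1]+Q[3]-Q[2]
print("yaw x",np.degrees(np.arctan2(a[1],a[0])),"yaw from y",np.degrees(np.arctan2(-b[0],b[1])))
yaw=np.arctan2(-b[0],b[1]);ex=np.array([np.cos(yaw),np.sin(yaw)]);ey=np.array([-ex[1],ex[0]])
O=Q.mean(0)-.055*ex;print("origin",O)
S=np.load("blue_scene.npy");T=np.load("blue_top.npy")
for P in(T,S):
    L=np.c_[(P[:,:2]-O)@ex,(P[:,:2]-O)@ey,P[:,2]];t=L[L[:,2]>.135]
    k=t[:,0]<-.005;print("lid",np.percentile(t[k],[1,50,99],axis=0).round(4).tolist());print("trunk",np.percentile(t[~k],[1,50,99],axis=0).round(4).tolist())
    q=t[k];print("slope",np.polyfit(q[:,0],q[:,2],1))
for p in[(180,345),(670,435),(655,520),(165,432)]:
    x=f(*p,.148);print((x[:2]-O)@ex,(x[:2]-O)@ey)
for n,(u,v) in dict(bar=(473,175),tab=(483,145),buf=(462,192),piv=(442,285),keeper=(421,410),lever=(455,262),levertop=(450,245)).items():
    x=pt(c,d,230+u/4,140+v/4);print(n,np.round(x,4),np.round([(x[:2]-O)@ex,(x[:2]-O)@ey],4))
```

```text
[[ 0.7062  0.0541]
 [ 0.6662 -0.2012]
 [ 0.5576 -0.1852]
 [ 0.5981  0.0722]]
0.10955151052772907
0.25835354308656394
0.10972964958958263
0.26053695787228676
yaw x -8.924343998025675 yaw from y -8.919700081273978
origin [ 0.57770085 -0.05650035]
lid [[-0.0516, -0.1128, 0.1427], [-0.033, -0.0664, 0.1478], [-0.0287, 0.0354, 0.1514]]
trunk [[0.0035, -0.1235, 0.1465], [0.0584, -0.0693, 0.1512], [0.1037, 0.0406, 0.156]]
slope [0.10579198 0.15130215]
lid [[-0.067, -0.1275, 0.1387], [-0.0472, -0.0208, 0.1442], [-0.0264, 0.1242, 0.1502]]
trunk [[-0.0007, -0.129, 0.1463], [0.0625, -0.0275, 0.1501], [0.1081, 0.1253, 0.1537]]
slope [0.19339448 0.15327   ]
-0.02375875746974519 0.13108382924213927
-0.023985546627822225 -0.12861913793552063
-0.06927289667535856 -0.12795179850746616
-0.06999654503509534 0.1301567894850446
bar [ 0.641  -0.0661  0.2608] [0.0641 0.0003]
tab [ 0.6533 -0.0698  0.2702] [ 0.0768 -0.0015]
buf [ 0.6557 -0.0686  0.1644] [0.0789 0.0001]
piv [ 0.6088 -0.0599  0.1512] [0.0312 0.0014]
keeper [ 0.5428 -0.0502  0.1496] [-0.0355  0.0008]
lever [ 0.6097 -0.0623  0.2071] [ 0.0325 -0.0008]
levertop [ 0.6111 -0.0572  0.2407] [0.0331 0.0045]
```

View pics/scene0c.png

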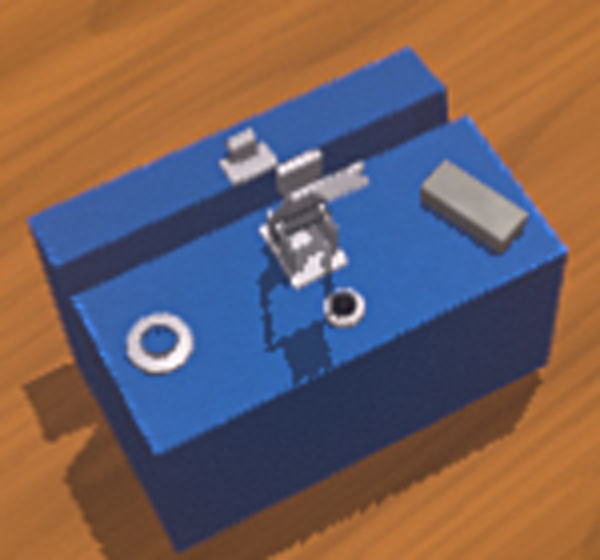

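The scene crop confirms it: the loop stands thrown back over the buffer, the lever is about upright, and the keeper is on the lid top in the plane y=0. Case frame: origin (0.578,-0.0565), yaw -8.9°, lid at about 0.19 rad. I now turn the tool to the case axes, close the fingers and go in front of the lid.

Request:
{"op": "send_rows", "data": {"plan": [[255,0,0,-0.02,-0.0965],[255,0,0,-0.02,-0.0965],[255,0,0,-0.02,-0.0957],[255,-0.0166,-0.0332,0,0],[255,-0.0166,-0.0332,0,0],[255,-0.0166,-0.0332,0,0],[255,-0.0166,-0.0332,0,0],[255,-0.0166,-0.0332,0,0],[255,-0.0166,-0.0332,0,0],[255,-0.0166,-0.0332,0,0],[255,-0.0166,-0.0332,0,0],[255,-0.0166,-0.0332,0,0],[255,-0.0166,-0.0332,0,0],[255,-0.0166,-0.0332,0,0],[255,-0.0166,-0.0332,0,0],[255,-0.0166,-0.0332,0,0],[255,-0.0166,-0.0332,0,0],[255,-0.0166,-0.0332,0,0],[255,-0.0166,-0.0332,0,0],[255,-0.0166,-0.0332,0,0]]}}

```text
time_s: 1.77
position: [0.4598, -0.039, 0.2964]
tcp_rot: [[-0.988, 0.156, -0.001], [0.156, 0.988, 0.0], [0.001, 0.0, -1.0]]
force: [1.9, 0.1, -0.3]
opening: 0.004
grasp_force: 0.0
```

```bash
cat >> h.py <<'E'
O=np.array([.5777,-.0565]);YAW=np.radians(-8.92)
EX=np.array([np.cos(YAW),np.sin(YAW)]);EY=np.array([-EX[1],EX[0]])
def case(p): p=np.asarray(p);return np.array([(p[:2]-O)@EX,(p[:2]-O)@EY,p[2]])
def where():
    s=read_state();q=case(s["position"]);F=np.array(s["force"])
    print("t %.2f"%s["time_s"],"tip case",np.round(q-[0,0,finger_overhang],4),"F case",np.round([F[:2]@EX,F[:2]@EY,F[2]],2),"open %.3f"%s["opening"],"yaw err %.2f"%np.degrees(np.arctan2(s["tcp_rot"][1][1],s["tcp_rot"][0][1])-np.pi/2-YAW))
E
python3 - <<'E'
from h import *
where()
im,d=capture("wrist");c=calibration("wrist")
cv2.imwrite("pics/w1.png",im);np.save("w1.npy",d);import pickle;pickle.dump(dict(c),open("w1.pkl","wb"))
print(c["xyz"],np.round(c["rotation"],2).tolist())
E
```

```text
t 1.77 tip case [-0.1192 -0.001   0.2824] F case [ 1.86  0.42 -0.34] open 0.004 yaw err -0.05
[ 0.38411686 -0.03168117  0.44515973] [[0.16, 0.94, 0.3], [0.99, -0.15, -0.05], [-0.01, 0.3, -0.95]]
```

View pics/w1.png

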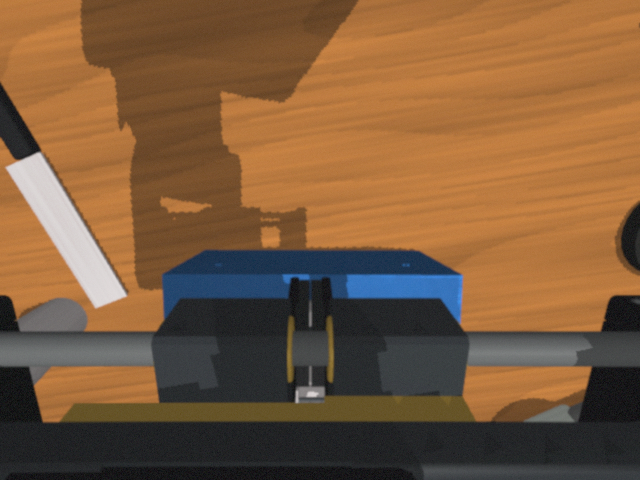

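The lid's front edge is centred at u≈312, level with the closed fingers, so y is aligned. I go down to 30 mm below the lid's top and approach.

Request:
{"op": "send_rows", "data": {"plan": [[255,0,0,0.027,0],[255,0,0,0.027,0],[255,0,0,0.027,0],[255,0,0,0.027,0],[255,0,0,0.027,0],[255,0,0,0.027,0],[255,-0.012,0,0,0],[255,-0.01,0,0,0],[255,-0.006,0,0,0],[255,0,0,0,0],[255,0,0,0,0],[255,0,0,0,0]]}}

```text
time_s: 2.82
position: [0.4875, -0.0415, 0.1352]
tcp_rot: [[-0.988, 0.155, 0.001], [0.155, 0.988, -0.0], [-0.001, -0.0, -1.0]]
force: [0.9, -0.1, -0.1]
opening: 0.007
grasp_force: 0.0
```

```bash
python3 -c "
from h import *
where()"
```

```text
t 2.82 tip case [-0.0915  0.0009  0.1212] F case [ 0.9  -0.01 -0.11] open 0.007 yaw err -0.01
```

Request:
{"op": "send_rows", "data": {"plan": [[255,-0.003,0,0,0],[255,-0.003,0,0,0],[255,-0.003,0,0,0],[255,-0.003,0,0,0],[255,-0.003,0,0,0],[255,-0.002,0,0,0],[255,-0.002,0,0,0]]}}

```text
time_s: 3.4
position: [0.5037, -0.0438, 0.1343]
tcp_rot: [[-0.988, 0.155, -0.006], [0.155, 0.988, 0.002], [0.007, 0.001, -1.0]]
force: [-5.1, 0.6, 5.0]
opening: 0.008
grasp_force: 2.7
```

```bash
python3 -c "
from h import *
where()"
```

```text
t 3.40 tip case [-0.0751  0.0011  0.1203] F case [-5.11 -0.17  4.96] open 0.008 yaw err -0.00
```

Request:
{"op": "send_rows", "data": {"plan": [[255,-0.002,0,0,0],[255,-0.002,0,0,0],[255,-0.002,0,0,0],[255,-0.002,0,0,0]]}}

```text
time_s: 3.73
position: [0.5132, -0.0454, 0.1345]
tcp_rot: [[-0.988, 0.155, -0.003], [0.155, 0.988, 0.001], [0.003, 0.0, -1.0]]
force: [-4.6, 0.4, 3.5]
opening: 0.004
grasp_force: 2.2
```

Request:
{"op": "send_rows", "data": {"plan": [[255,-0.0015,0,0,0],[255,-0.0015,0,0,0]]}}

```text
time_s: 3.9
position: [0.5155, -0.0458, 0.1344]
tcp_rot: [[-0.988, 0.155, -0.004], [0.155, 0.988, 0.001], [0.004, 0.0, -1.0]]
force: [-8.3, 0.7, 7.6]
opening: 0.004
grasp_force: 4.4
```

```bash
python3 -c "
from h import *
where()"
```

```text
t 3.90 tip case [-0.0631  0.0009  0.1204] F case [-8.27 -0.61  7.58] open 0.004 yaw err -0.00
```

Request:
{"op": "send_rows", "data": {"plan": [[255,-0.001,0,0,0],[255,-0.001,0,0,0]]}}

```text
time_s: 4.07
position: [0.5158, -0.0458, 0.1344]
tcp_rot: [[-0.988, 0.155, -0.008], [0.155, 0.988, 0.002], [0.008, 0.0, -1.0]]
force: [-11.8, -0.0, 9.5]
opening: 0.007
grasp_force: 5.7
```

Request:
{"op": "send_rows", "data": {"plan": [[255,-0.001,0,0,0],[255,-0.001,0,0,0]]}}

```text
time_s: 4.23
position: [0.5162, -0.0459, 0.1343]
tcp_rot: [[-0.988, 0.154, -0.011], [0.154, 0.988, 0.002], [0.012, 0.0, -1.0]]
force: [-13.4, 1.1, 11.4]
opening: 0.002
grasp_force: 7.1
```

```bash
python3 -c "
from h import *
where()"
```

```text
t 4.23 tip case [-0.0624  0.001   0.1203] F case [-13.42  -1.01  11.36] open 0.002 yaw err 0.03
```

Request:
{"op": "send_rows", "data": {"plan": [[255,0,0,0,0],[255,0,0,0,0],[255,0,0,0,0],[255,0.003,0,0,0],[255,0.012,0,0,0],[255,0.02,0,0,0],[255,0,0,-0.035,0],[255,0,0,-0.035,0],[255,0,0,-0.035,0],[255,0,0,-0.035,0],[255,0,0,-0.035,0],[255,0,0,-0.035,0]]}}

```text
time_s: 5.23
position: [0.4882, -0.0419, 0.347]
tcp_rot: [[-0.988, 0.156, 0.005], [0.156, 0.988, -0.001], [-0.005, -0.001, -1.0]]
force: [-0.2, -0.7, -0.7]
opening: 0.007
grasp_force: 0.0
```

Run:
```python
from h import *
where()
c=calibration("top");im,d=capture("top");cv2.imwrite("pics/top1.png",im);np.save("top1.npy",d)
cv2.imwrite("pics/top1c.png",cv2.resize(im[140:290,230:430],None,fx=4,fy=4,interpolation=cv2.INTER_CUBIC))
```

```text
t 5.23 tip case [-0.0907  0.0005  0.333 ] F case [-0.04 -0.73 -0.73] open 0.007 yaw err -0.03
```

View pics/top1c.png

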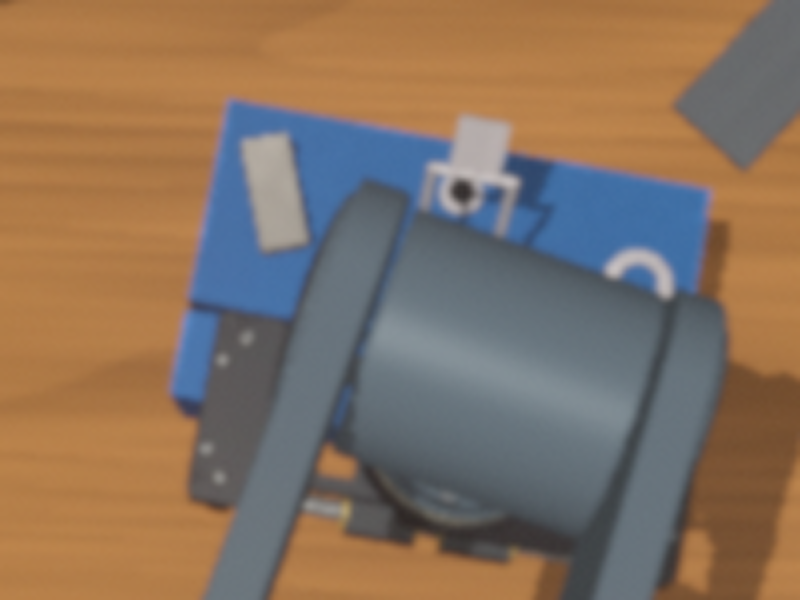

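The lid is shut: its left top corner at (188,308) meets the trunk corner at (190,300). The loop is unchanged. I go over it and down behind it.

Request:
{"op": "send_rows", "data": {"plan": [[255,-0.036,0,0,0],[255,-0.036,0,0,0],[255,-0.036,0,0,0],[255,-0.036,0,0,0],[255,-0.036,0,0,0],[255,-0.036,0,0,0],[255,0,0,0,0],[255,0,0,0.028,0],[255,0,0,0.028,0],[255,0,0,0.027,0],[255,0,0,0,0],[255,0,0,0,0]]}}

```text
time_s: 6.28
position: [0.6997, -0.075, 0.2598]
tcp_rot: [[-0.988, 0.156, -0.002], [0.156, 0.988, 0.001], [0.002, 0.0, -1.0]]
force: [0.7, -0.0, 0.4]
opening: 0.006
grasp_force: 0.0
```

Run:
```python
from h import *
where()
c=calibration("top");im,d=capture("top")
T=[]
h=cv2.cvtColor(im,cv2.COLOR_BGR2HSV);m=(h[...,0]>100)&(h[...,0]<125)&(h[...,1]>150)&(d>0)
for v,u in zip(*np.nonzero(m)):
    if 230<u<430 and 140<v<290:T.append(np.r_[case(onz(c,u,v,.15)),d[v,u]])
T=np.array(T);print(len(T))
for y in(.12,.1,.08,-.08,-.1,-.12):
    k=abs(T[:,1]-y)<.004
    if k.sum():print(y,T[k,0].min(),T[k,0].max())
```

```text
t 6.28 tip case [0.1234 0.0006 0.2458] F case [0.72 0.11 0.38] open 0.006 yaw err -0.03
229
-0.08 0.013268574413595498 0.030407726004619814
-0.1 0.003810204289607549 0.10412708760439783
-0.12 0.023612176571457272 0.10556678049693392
```

Request:
{"op": "send_rows", "data": {"plan": [[255,-0.006,0,-0.004,0],[255,-0.006,0,0,0],[255,-0.006,0,0,0],[255,-0.006,0,0,0],[255,-0.006,0,0,0],[255,-0.006,0,0,0],[255,-0.006,0,0,0],[255,-0.006,0,0,0],[255,-0.006,0,0,0]]}}

```text
time_s: 7.08
position: [0.7539, -0.0835, 0.2653]
tcp_rot: [[-0.988, 0.155, -0.0], [0.155, 0.988, 0.0], [0.0, 0.0, -1.0]]
force: [1.1, -0.5, 0.3]
opening: -0.0
grasp_force: 0.0
```

Request:
{"op": "send_rows", "data": {"plan": [[255,-0.006,0,0,0],[255,-0.006,0,0,0],[255,-0.006,0,0,0],[255,-0.006,0,0,0],[255,-0.006,0,0,0],[255,-0.006,0,0,0]]}}

```text
time_s: 7.58
position: [0.7894, -0.0891, 0.2655]
tcp_rot: [[-0.988, 0.155, 0.0], [0.155, 0.988, 0.0], [0.0, 0.0, -1.0]]
force: [0.6, 0.5, -0.8]
opening: 0.005
grasp_force: 0.0
```

Request:
{"op": "send_rows", "data": {"plan": [[255,-0.006,0,0,0],[255,-0.006,0,0,0],[255,-0.006,0,0,0],[255,-0.006,0,0,0],[255,-0.006,0,0,0],[255,-0.006,0,0,0],[255,-0.006,0,0,0],[255,-0.006,0,0,0]]}}

```text
time_s: 8.25
position: [0.8368, -0.0965, 0.2655]
tcp_rot: [[-0.988, 0.155, -0.0], [0.155, 0.988, 0.0], [0.0, 0.0, -1.0]]
force: [0.1, -0.2, 0.4]
opening: 0.007
grasp_force: 0.0
```

Run:
```python
from h import *
where()
im,d=capture("scene");np.save("scene2.npy",d);cv2.imwrite("pics/scene2c.png",cv2.resize(im[200:350,230:400],None,fx=4,fy=4,interpolation=cv2.INTER_CUBIC))
```

```text
t 8.25 tip case [0.2622 0.0006 0.2515] F case [ 0.11 -0.19  0.38] open 0.007 yaw err -0.02
```

View pics/scene2c.png

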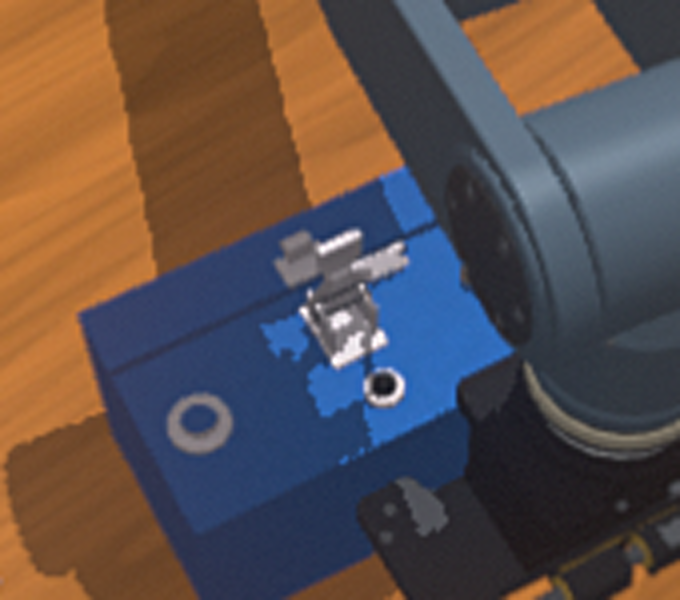

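I had the sign reversed, so the arm moved away from the loop; nothing was touched. The picture shows the lid shut (seam closed) and the latch unchanged. I return along tool +x.

Request:
{"op": "send_rows", "data": {"plan": [[255,0.02,0,0,0],[255,0.03,0,0,0],[255,0.03,0,0,0],[255,0.03,0,0,0],[255,0.025,0,0,0],[255,0.01,0,0,0],[255,0.006,0,0,0],[255,0.006,0,0,0],[255,0.006,0,0,0],[255,0.006,0,0,0],[255,0.006,0,0,0]]}}

```text
time_s: 9.22
position: [0.6637, -0.0694, 0.2654]
tcp_rot: [[-0.988, 0.155, 0.001], [0.155, 0.988, -0.0], [-0.001, -0.0, -1.0]]
force: [-0.9, -0.2, 0.1]
opening: 0.003
grasp_force: 0.1
```

Request:
{"op": "send_rows", "data": {"plan": [[255,0.006,0,0,0],[255,0.006,0,0,0],[255,0.006,0,0,0],[255,0.006,0,0,0],[255,0.006,0,0,0]]}}

```text
time_s: 9.63
position: [0.6331, -0.0645, 0.2655]
tcp_rot: [[-0.988, 0.155, -0.0], [0.155, 0.988, 0.0], [0.0, 0.0, -1.0]]
force: [-0.3, -0.4, 0.6]
opening: 0.006
grasp_force: 0.0
```

Request:
{"op": "send_rows", "data": {"plan": [[255,0.006,0,0,0],[255,0.006,0,0,0],[255,0.006,0,0,0],[255,0.006,0,0,0],[255,0.006,0,0,0],[255,0.006,0,0,0],[255,0.006,0,0,0],[255,0.006,0,0,0],[255,0.006,0,0,0],[255,0.006,0,0,0],[255,0.006,0,0,0],[255,0,0,0,0]]}}

```text
time_s: 10.63
position: [0.5671, -0.0539, 0.2655]
tcp_rot: [[-0.988, 0.155, -0.001], [0.155, 0.988, 0.0], [0.001, 0.0, -1.0]]
force: [-0.6, -0.9, -0.9]
opening: 0.004
grasp_force: 0.0
```

Run:
```python
from h import *
where()
im,d=capture("scene");np.save("scene3.npy",d);cv2.imwrite("pics/scene3c.png",cv2.resize(im[200:350,230:400],None,fx=4,fy=4,interpolation=cv2.INTER_CUBIC))
```

```text
t 10.63 tip case [-0.0108  0.0009  0.2515] F case [-0.47 -0.95 -0.88] open 0.004 yaw err -0.02
```

View pics/scene3c.png

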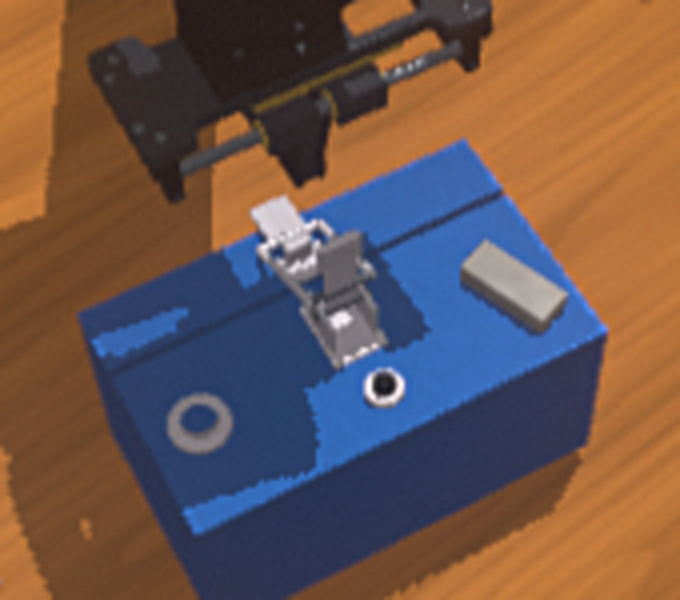

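The loop has swung over: the bar lies on the keeper near crop (298,245), the tab is at (283,217), and the lever still stands upright with its tip at (342,240). I measure these points.

Run:
```python
from h import *
c=calibration("scene");d=np.load("scene3.npy")
for n,(u,v) in dict(tab=(283,217),tabfar=(272,205),tabnear=(290,230),barL=(262,250),barR=(325,228),lev=(342,255),levtop=(342,240),lev2=(340,275)).items():
    print(n,np.round(case(pt(c,d,230+u/4-.4,200+v/4-.4)),4))
```

```text
tab [-0.0482  0.0029  0.1568]
tabfar [-0.0606  0.0018  0.1546]
tabnear [-0.0379  0.0022  0.1567]
barL [-0.0324 -0.019   0.1582]
barR [-0.0238  0.0184  0.1649]
lev [0.0323 0.0011 0.222 ]
levtop [0.0336 0.0008 0.2381]
lev2 [ 0.0336 -0.0014  0.2061]
```

Request:
{"op": "send_rows", "data": {"plan": [[255,0.02,0,0,0],[255,0.02,-0.001,0,0],[255,0,0,0.03,0],[255,0,0,0.03,0],[255,0,0,0.024,0],[255,0,0,0,0],[255,0,0,0,0],[255,0,0,0,0]]}}

```text
time_s: 11.35
position: [0.5302, -0.0495, 0.1826]
tcp_rot: [[-0.988, 0.155, 0.002], [0.155, 0.988, -0.001], [-0.002, -0.0, -1.0]]
force: [0.3, 0.3, -0.6]
opening: 0.003
grasp_force: 0.0
```

Request:
{"op": "send_rows", "data": {"plan": [[255,0,0,0.002,0],[255,0,0,0.002,0],[255,0,0,0.002,0],[255,0,0,0.002,0],[255,0,0,0,0]]}}

```text
time_s: 11.77
position: [0.5288, -0.0491, 0.1735]
tcp_rot: [[-0.988, 0.155, -0.0], [0.155, 0.988, 0.0], [0.0, 0.0, -1.0]]
force: [-0.6, 0.1, -0.3]
opening: 0.006
grasp_force: 0.0
```

```bash
python3 -c "
from h import *
where()"
```

```text
t 11.77 tip case [-0.0495 -0.0002  0.1595] F case [-0.56  0.01 -0.3 ] open 0.006 yaw err -0.02
```

Request:
{"op": "send_rows", "data": {"plan": [[255,0,0,0.001,0],[255,0,0,0.001,0],[255,0,0,0.001,0]]}}

```text
time_s: 12.02
position: [0.529, -0.0491, 0.1705]
tcp_rot: [[-0.988, 0.155, 0.0], [0.155, 0.988, -0.0], [-0.0, -0.0, -1.0]]
force: [-0.6, 0.9, -0.3]
opening: 0.007
grasp_force: 0.0
```

Request:
{"op": "send_rows", "data": {"plan": [[255,0,0,0.001,0],[255,0,0,0.001,0]]}}

```text
time_s: 12.18
position: [0.5289, -0.0491, 0.1684]
tcp_rot: [[-0.988, 0.155, -0.0], [0.155, 0.988, 0.0], [0.0, -0.0, -1.0]]
force: [0.1, -0.2, -0.5]
opening: 0.002
grasp_force: 0.0
```

Request:
{"op": "send_rows", "data": {"plan": [[255,0,0,0.001,0],[255,0,0,0.001,0]]}}

```text
time_s: 12.35
position: [0.5289, -0.0491, 0.1664]
tcp_rot: [[-0.988, 0.155, -0.0], [0.155, 0.988, 0.0], [0.0, 0.0, -1.0]]
force: [0.0, -0.7, -0.3]
opening: 0.0
grasp_force: 0.0
```

Request:
{"op": "send_rows", "data": {"plan": [[255,0,0,0.001,0],[255,0,0,0,0]]}}

```text
time_s: 12.52
position: [0.529, -0.0491, 0.1657]
tcp_rot: [[-0.988, 0.155, 0.0], [0.155, 0.988, -0.0], [-0.0, -0.0, -1.0]]
force: [-0.2, -0.7, 2.4]
opening: 0.003
grasp_force: 1.0
```

Request:
{"op": "send_rows", "data": {"plan": [[255,0,0,0.001,0],[255,0,0,0,0]]}}

```text
time_s: 12.68
position: [0.529, -0.0491, 0.1654]
tcp_rot: [[-0.988, 0.155, 0.001], [0.155, 0.988, -0.0], [-0.001, -0.0, -1.0]]
force: [-1.4, -0.3, 6.6]
opening: 0.003
grasp_force: 3.4
```

Run:
```python
from h import *
where()
im,d=capture("scene");c=calibration("scene");np.save("scene4.npy",d);cv2.imwrite("pics/scene4c.png",cv2.resize(im[230:310,270:350],None,fx=7,fy=7,interpolation=cv2.INTER_CUBIC))
```

```text
t 12.68 tip case [-0.0492 -0.0003  0.1514] F case [-1.29 -0.47  6.58] open 0.003 yaw err -0.02
```

View pics/scene4c.png

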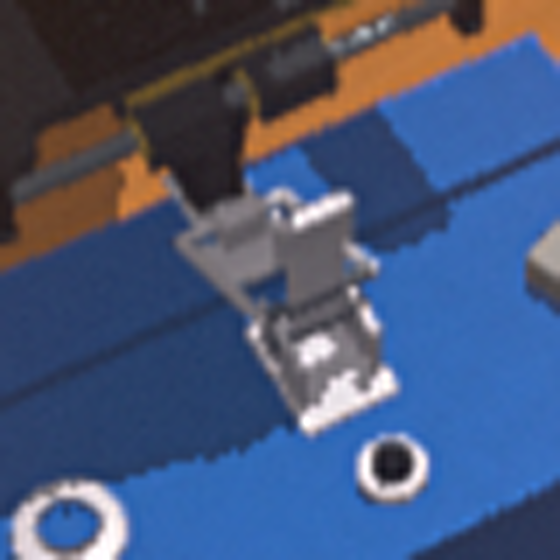

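The finger sits on the tab (crop (225,200)) and the lever is upright. I press further.

Request:
{"op": "send_rows", "data": {"plan": [[255,0,0,0.001,0],[255,0.0005,0,0,0]]}}

```text
time_s: 12.9
position: [0.529, -0.0491, 0.1652]
tcp_rot: [[-0.988, 0.155, 0.002], [0.155, 0.988, -0.001], [-0.002, -0.0, -1.0]]
force: [-1.4, 0.9, 11.5]
opening: 0.005
grasp_force: 5.3
```

Request:
{"op": "send_rows", "data": {"plan": [[255,0,0,0.001,0],[255,0.0005,0,0,0]]}}

```text
time_s: 13.07
position: [0.529, -0.0492, 0.165]
tcp_rot: [[-0.988, 0.155, 0.004], [0.155, 0.988, -0.001], [-0.004, -0.0, -1.0]]
force: [-3.4, 0.7, 15.2]
opening: 0.004
grasp_force: 7.5
```

```bash
python3 -c "
from h import *
where()"
```

```text
t 13.07 tip case [-0.0492 -0.0003  0.151 ] F case [-3.47  0.2  15.16] open 0.004 yaw err -0.02
```

Run:
```python
from h import *
c=calibration("scene");im,d=capture("scene")
# steel-coloured pixels around the loop, in case frame
h=cv2.cvtColor(im,cv2.COLOR_BGR2HSV);R=[]
for v in range(255,285):
    for u in range(290,330):
        if h[v,u,1]<60 and h[v,u,2]>70:
            q=case(pt(c,d,u,v));R.append(np.r_[q,u,v])
R=np.array(R)
for s in(-1,1):
    k=(abs(R[:,1]*s-.0195)<.005)&(R[:,0]<.03);r=R[k];r=r[np.argsort(r[:,0])];print(s);print(np.round(r,4))
print("keeper");k=(abs(R[:,1])<.009)&(R[:,0]>-.045)&(R[:,0]<.02);r=R[k];print(np.round(r[np.argsort(r[:,0])],4))
# lid top level near
for y in(-.06,-.04,.04,.06):
    L=[]
    for v in range(225,300):
        for u in range(250,360):
            if h[v,u,1]>120:
                q=case(pt(c,d,u,v))
                if abs(q[1]-y)<.004 and -.06<q[0]<-.005 and q[2]>.13:L.append(q)
    L=np.array(L)
    if len(L):print(y,len(L),L[:,0].min(),np.median(L[:,2]),np.polyfit(L[:,0],L[:,2],1))
```

```text
-1
[[-3.210e-02 -1.710e-02  1.534e-01  2.960e+02  2.630e+02]
 [-3.000e-02 -1.540e-02  1.549e-01  2.970e+02  2.630e+02]
 [-2.920e-02 -1.600e-02  1.522e-01  2.970e+02  2.640e+02]
 [-2.900e-02 -2.110e-02  1.562e-01  2.950e+02  2.640e+02]
 [-2.790e-02 -1.900e-02  1.561e-01  2.960e+02  2.640e+02]
 [-2.790e-02 -2.180e-02  1.540e-01  2.950e+02  2.650e+02]
 [-2.540e-02 -1.530e-02  1.524e-01  2.980e+02  2.650e+02]
 [-2.370e-02 -2.130e-02  1.549e-01  2.960e+02  2.660e+02]
 [-2.230e-02 -2.150e-02  1.611e-01  2.960e+02  2.650e+02]
 [-2.200e-02 -1.920e-02  1.597e-01  2.970e+02  2.650e+02]
 [-2.170e-02 -1.460e-02  1.525e-01  2.990e+02  2.660e+02]
 [-1.780e-02 -2.120e-02  1.625e-01  2.970e+02  2.660e+02]
 [-1.600e-02 -2.210e-02  1.614e-01  2.970e+02  2.670e+02]
 [-1.560e-02 -1.960e-02  1.642e-01  2.980e+02  2.660e+02]
 [-1.310e-02 -2.080e-02  1.643e-01  2.980e+02  2.670e+02]
 [-1.160e-02 -1.730e-02  1.510e-01  3.000e+02  2.700e+02]
 [-1.070e-02 -1.940e-02  1.664e-01  2.990e+02  2.670e+02]
 [-9.500e-03 -1.740e-02  1.665e-01  3.000e+02  2.670e+02]
 [-7.900e-03 -1.650e-02  1.511e-01  3.010e+02  2.710e
[... 8252 characters left out ...]
 [-8.000e-03 -8.500e-03  1.535e-01  3.040e+02  2.690e+02]
 [-7.800e-03 -6.100e-03  1.519e-01  3.050e+02  2.690e+02]
 [-6.900e-03 -6.700e-03  1.493e-01  3.050e+02  2.700e+02]
 [-6.900e-03  6.500e-03  1.480e-01  3.100e+02  2.680e+02]
 [-6.600e-03  3.800e-03  1.504e-01  3.090e+02  2.680e+02]
 [-6.400e-03  1.100e-03  1.526e-01  3.080e+02  2.680e+02]
 [ 1.460e-02 -4.800e-03  1.514e-01  3.100e+02  2.760e+02]]
-0.06 54 -0.05005993377895405 0.14907970429381956 [0.04698059 0.15029659]
-0.04 50 -0.04866388368701245 0.14875605471989217 [0.07629526 0.15124776]
0.04 45 -0.04901871777351783 0.14948352985538693 [0.23314908 0.16441034]
0.06 47 -0.049608839133717296 0.1494719346712523 [0.11464369 0.15430842]
```

The bar's top is at z≈0.155 at x≈-0.031 on the lid top, below the keeper's nose (0.158–0.167), with the lever at about 0. It is caught, as the geometry predicts (bar at -0.032, 0.1525). I lift off and go to the lid side of the lever.

Request:
{"op": "send_rows", "data": {"plan": [[255,0,0,0,0],[255,0,0,-0.01,0],[255,0,0,-0.03,0],[255,0,0,-0.035,0],[255,0,0,-0.03,0],[255,-0.03,0,0,0],[255,-0.03,0,0,0],[255,0,0,0,0],[255,0,0,0.02,0],[255,0,0,0.015,0],[255,0,0,0,0],[255,0,0,0,0]]}}

```text
time_s: 14.12
position: [0.5861, -0.058, 0.2316]
tcp_rot: [[-0.988, 0.155, -0.003], [0.155, 0.988, 0.001], [0.003, 0.0, -1.0]]
force: [0.2, -0.2, 1.0]
opening: 0.002
grasp_force: 0.0
```

Run:
```python
from h import *
where()
c=calibration("scene");im,d=capture("scene")
# loop leg heights again (y=-19.5 side)
h=cv2.cvtColor(im,cv2.COLOR_BGR2HSV);R=[]
for v in range(255,285):
    for u in range(290,330):
        if h[v,u,1]<60 and h[v,u,2]>70:
            q=case(pt(c,d,u,v))
            if abs(q[1]+.0205)<.002 and -.05<q[0]<.03:R.append(q)
R=np.array(R);R=R[np.argsort(R[:,0])];print(np.round(R[::2,[0,2]],4).tolist())
```

```text
t 14.12 tip case [ 8.500e-03 -2.000e-04  2.176e-01] F case [ 0.24 -0.13  1.03] open 0.002 yaw err -0.02
[[-0.0307, 0.1535], [-0.028, 0.1538], [-0.0217, 0.158], [-0.0193, 0.164], [-0.0167, 0.1602], [-0.0128, 0.1647], [-0.006, 0.1701], [-0.0004, 0.1734], [0.0045, 0.1757], [0.0089, 0.1794], [0.0125, 0.1813], [0.0159, 0.1831], [0.0196, 0.1835], [0.0227, 0.187], [0.0253, 0.1875]]
```

Request:
{"op": "send_rows", "data": {"plan": [[255,-0.004,0,0,0],[255,-0.004,0,0,0],[255,-0.003,0,0,0],[255,-0.002,0,0,0],[255,-0.002,0,0,0],[255,-0.002,0,0,0]]}}

```text
time_s: 14.67
position: [0.6042, -0.061, 0.2329]
tcp_rot: [[-0.988, 0.155, 0.0], [0.155, 0.988, -0.0], [-0.0, -0.0, -1.0]]
force: [-0.6, 0.2, 1.1]
opening: 0.006
grasp_force: 0.6
```

Request:
{"op": "send_rows", "data": {"plan": [[255,-0.002,0,0,0],[255,-0.0025,0,0,0],[255,-0.0025,0,0.0003,0]]}}

```text
time_s: 14.92
position: [0.6101, -0.0619, 0.2318]
tcp_rot: [[-0.988, 0.155, -0.003], [0.155, 0.988, 0.0], [0.003, -0.0, -1.0]]
force: [-2.9, -0.9, 0.7]
opening: 0.006
grasp_force: 1.4
```

```bash
python3 -c "
from h import *
where()"
```

```text
t 14.92 tip case [ 0.0329 -0.0003  0.2178] F case [-2.71 -1.3   0.67] open 0.006 yaw err -0.02
```

Request:
{"op": "send_rows", "data": {"plan": [[255,-0.0028,0,0.0003,0],[255,-0.0028,0,0.0004,0],[255,-0.0028,0,0.0006,0],[255,-0.0028,0,0.0007,0]]}}

```text
time_s: 15.25
position: [0.621, -0.0634, 0.2294]
tcp_rot: [[-0.988, 0.155, -0.003], [0.155, 0.988, 0.001], [0.003, 0.0, -1.0]]
force: [-4.7, 0.6, -0.2]
opening: 0.005
grasp_force: 1.9
```

Request:
{"op": "send_rows", "data": {"plan": [[255,-0.0027,0,0.001,0],[255,-0.0027,0,0.0012,0],[255,-0.0027,0,0.0014,0],[255,-0.0027,0,0.0015,0]]}}

```text
time_s: 15.58
position: [0.6332, -0.0654, 0.2253]
tcp_rot: [[-0.988, 0.155, 0.001], [0.155, 0.988, -0.0], [-0.001, 0.0, -1.0]]
force: [-3.6, 1.3, 0.4]
opening: 0.009
grasp_force: 1.6
```

```bash
python3 -c "
from h import *
where()"
```

```text
t 15.58 tip case [ 5.620e-02 -2.000e-04  2.113e-01] F case [-3.71  0.73  0.43] open 0.009 yaw err -0.02
```

Request:
{"op": "send_rows", "data": {"plan": [[255,-0.0023,0,0.0019,0],[255,-0.0023,0,0.002,0],[255,-0.0022,0,0.002,0],[255,-0.0022,0,0.0021,0]]}}

```text
time_s: 15.92
position: [0.6427, -0.0671, 0.2174]
tcp_rot: [[-0.988, 0.156, 0.002], [0.156, 0.988, -0.001], [-0.003, -0.0, -1.0]]
force: [-2.5, 0.2, 0.5]
opening: 0.006
grasp_force: 0.9
```

```bash
python3 -c "
from h import *
where()"
```

```text
t 15.92 tip case [ 0.0659 -0.0004  0.2034] F case [-2.56 -0.15  0.51] open 0.006 yaw err -0.03
```

Request:
{"op": "send_rows", "data": {"plan": [[255,-0.002,0,0.0023,0],[255,-0.002,0,0.0023,0],[255,-0.0019,0,0.0023,0],[255,-0.0018,0,0.0023,0]]}}

```text
time_s: 16.25
position: [0.6502, -0.0683, 0.2079]
tcp_rot: [[-0.988, 0.156, 0.002], [0.156, 0.988, -0.0], [-0.002, -0.0, -1.0]]
force: [-0.3, 0.7, 0.3]
opening: 0.007
grasp_force: 0.1
```

```bash
python3 -c "
from h import *
where()"
```

```text
t 16.25 tip case [ 0.0734 -0.0004  0.1939] F case [-0.4   0.64  0.27] open 0.007 yaw err -0.03
```

Request:
{"op": "send_rows", "data": {"plan": [[255,-0.002,0,0.0025,0],[255,-0.002,0,0.0025,0],[255,-0.002,0,0.0025,0],[255,-0.002,0,0.0025,0],[255,0,0,0,0]]}}

```text
time_s: 16.67
position: [0.6573, -0.0693, 0.1972]
tcp_rot: [[-0.988, 0.155, -0.0], [0.155, 0.988, 0.0], [0.0, 0.0, -1.0]]
force: [-0.3, -0.1, -0.4]
opening: 0.005
grasp_force: 0.0
```

Request:
{"op": "send_rows", "data": {"plan": [[255,0,0,0.001,0],[255,0,0,0.001,0],[255,0,0,0,0]]}}

```text
time_s: 16.92
position: [0.6569, -0.0692, 0.1958]
tcp_rot: [[-0.988, 0.155, -0.0], [0.155, 0.988, 0.0], [0.0, 0.0, -1.0]]
force: [-0.4, 0.3, -0.6]
opening: 0.007
grasp_force: 0.0
```

```bash
python3 -c "
from h import *
where()"
```

```text
t 16.92 tip case [ 0.0802 -0.0003  0.1818] F case [-0.47  0.26 -0.58] open 0.007 yaw err -0.02
```

Request:
{"op": "send_rows", "data": {"plan": [[255,-0.001,0,0.001,0],[255,-0.001,0,0.001,0],[255,0,0,0.001,0],[255,0,0,0,0]]}}

```text
time_s: 17.25
position: [0.6589, -0.0695, 0.1927]
tcp_rot: [[-0.988, 0.155, -0.0], [0.155, 0.988, 0.0], [0.0, 0.0, -1.0]]
force: [0.3, -0.1, 0.6]
opening: 0.005
grasp_force: 0.0
```

Request:
{"op": "send_rows", "data": {"plan": [[255,0,0,0.001,0],[255,0,0,0.001,0],[255,0,0,0,0]]}}

```text
time_s: 17.5
position: [0.6588, -0.0695, 0.1907]
tcp_rot: [[-0.988, 0.155, -0.0], [0.155, 0.988, 0.0], [0.0, 0.0, -1.0]]
force: [-0.6, -0.7, -0.0]
opening: 0.002
grasp_force: 0.0
```

Request:
{"op": "send_rows", "data": {"plan": [[255,0,0,0.001,0],[255,0,0,0.001,0],[255,0,0,0,0]]}}

```text
time_s: 17.75
position: [0.6589, -0.0695, 0.1887]
tcp_rot: [[-0.988, 0.155, -0.0], [0.155, 0.988, 0.0], [0.0, 0.0, -1.0]]
force: [-0.7, 0.4, 0.8]
opening: 0.003
grasp_force: 0.0
```

```bash
python3 -c "
from h import *
where()"
```

```text
t 17.75 tip case [ 0.0822 -0.0003  0.1747] F case [-0.77  0.3   0.84] open 0.003 yaw err -0.02
```

Request:
{"op": "send_rows", "data": {"plan": [[255,0,0,0.001,0],[255,0,0,0.001,0],[255,0,0,0,0]]}}

```text
time_s: 18.0
position: [0.6588, -0.0695, 0.1867]
tcp_rot: [[-0.988, 0.155, -0.0], [0.155, 0.988, 0.0], [0.0, 0.0, -1.0]]
force: [-0.3, 0.2, -0.2]
opening: 0.01
grasp_force: 0.0
```

Request:
{"op": "send_rows", "data": {"plan": [[255,0,0,0.001,0],[255,0,0,0.001,0],[255,0,0,0,0]]}}

```text
time_s: 18.25
position: [0.6591, -0.0696, 0.1855]
tcp_rot: [[-0.988, 0.155, 0.0], [0.155, 0.988, -0.0], [-0.0, -0.0, -1.0]]
force: [-0.3, 1.1, 2.8]
opening: 0.009
grasp_force: 1.4
```

Run:
```python
from h import *
where()
im,d=capture("scene");cv2.imwrite("pics/scene5c.png",cv2.resize(im[220:320,260:360],None,fx=6,fy=6,interpolation=cv2.INTER_CUBIC))
```

```text
t 18.25 tip case [ 0.0825 -0.0003  0.1715] F case [-0.51  1.02  2.75] open 0.009 yaw err -0.02
```

View pics/scene5c.png

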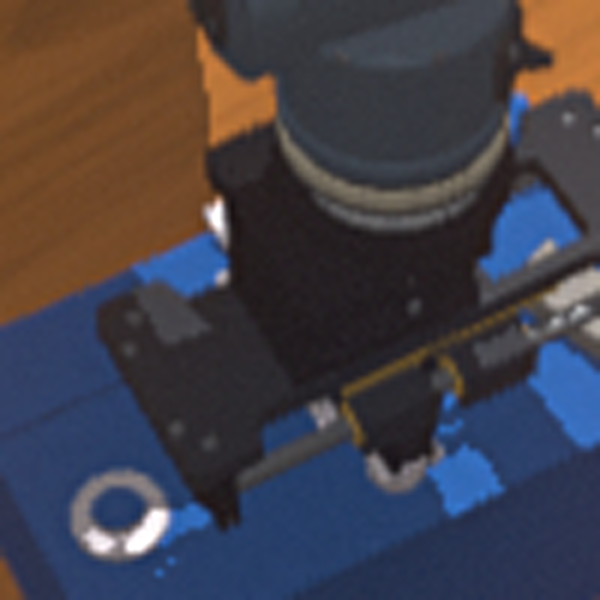

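Contact at z=0.1715 matches the lever lying on the buffer (buffer top about 0.164 plus 6 mm of lever). The steel piece under the finger at crop (400,470) is about the lever's width. I press to about 20 N.

Request:
{"op": "send_rows", "data": {"plan": [[255,0,0,0.001,0],[255,0,0,0.001,0],[255,0,0,0,0]]}}

```text
time_s: 18.55
position: [0.6592, -0.0696, 0.1851]
tcp_rot: [[-0.988, 0.155, 0.001], [0.155, 0.988, -0.001], [-0.001, -0.0, -1.0]]
force: [-3.5, 0.9, 11.4]
opening: 0.005
grasp_force: 5.2
```

Request:
{"op": "send_rows", "data": {"plan": [[255,0,0,0.001,0],[255,0,0,0,0]]}}

```text
time_s: 18.72
position: [0.6592, -0.0696, 0.185]
tcp_rot: [[-0.988, 0.155, 0.001], [0.155, 0.988, -0.001], [-0.002, -0.0, -1.0]]
force: [-4.2, 0.9, 14.0]
opening: 0.008
grasp_force: 6.9
```

Request:
{"op": "send_rows", "data": {"plan": [[255,0,0,0.001,0],[255,0,0,0,0],[255,0,0,0,0]]}}

```text
time_s: 18.97
position: [0.6592, -0.0696, 0.1849]
tcp_rot: [[-0.988, 0.155, 0.002], [0.155, 0.988, -0.001], [-0.002, -0.001, -1.0]]
force: [-5.5, 0.5, 17.3]
opening: 0.005
grasp_force: 8.7
```

Request:
{"op": "send_rows", "data": {"plan": [[255,0,0,0.0005,0],[255,0,0,0,0],[255,0,0,0,0],[255,0,0,0,0],[255,0,0,0,0],[255,0,0,0,0],[255,0,0,0,0],[255,0,0,0,0],[255,0,0,0,0]]}}

```text
time_s: 19.72
position: [0.6592, -0.0696, 0.1848]
tcp_rot: [[-0.988, 0.155, 0.002], [0.155, 0.988, -0.001], [-0.002, -0.001, -1.0]]
force: [-5.2, 1.3, 18.4]
opening: 0.002
grasp_force: 9.5
```

Request:
{"op": "send_rows", "data": {"plan": [[255,0,0,-0.006,0],[255,0,0,-0.02,0],[255,0,0,-0.04,0],[255,0,0,-0.04,0],[255,0,0,-0.04,0],[255,0.035,0,0,0],[255,0.035,0,0,0],[255,0.035,0,0,0],[255,0.035,0,0,0],[255,0.035,0,0,0],[255,0.035,0,0,0],[255,0,0,0,0]]}}

```text
time_s: 20.72
position: [0.4434, -0.0343, 0.325]
tcp_rot: [[-0.988, 0.155, -0.01], [0.155, 0.988, 0.003], [0.01, 0.001, -1.0]]
force: [0.4, -0.2, -0.6]
opening: 0.006
grasp_force: 0.0
```

Run:
```python
from h import *
where()
im,d=capture("scene");c=calibration("scene")
cv2.imwrite("pics/scene6c.png",cv2.resize(im[220:320,250:370],None,fx=6,fy=6,interpolation=cv2.INTER_CUBIC));np.save("scene6.npy",d)
h=cv2.cvtColor(im,cv2.COLOR_BGR2HSV);S=[];L=[]
for v in range(225,310):
    for u in range(245,365):
        q=case(pt(c,d,u,v))
        if h[v,u,1]<60 and abs(q[1])<.01 and h[v,u,2]>70:S.append(q)
        if h[v,u,1]>120 and .03<abs(q[1])<.1 and -.09<q[0]<-.01 and q[2]>.14:L.append(q)
S=np.array(S);L=np.array(L)
for a in np.arange(-.06,.11,.01):
    k=abs(S[:,0]-a)<.005
    if k.any():print(round(a,3),k.sum(),np.round([np.median(S[k,2]),S[k,2].max()],4))
print("lid outer edge",np.percentile(L[:,0],1),"tilt",np.polyfit(L[:,0],L[:,2],1))
```

```text
t 20.72 tip case [-0.1361  0.0011  0.311 ] F case [ 0.43 -0.11 -0.6 ] open 0.006 yaw err -0.01
-0.05 29 [0.1567 0.1611]
-0.04 29 [0.1556 0.1586]
-0.03 15 [0.1561 0.1652]
-0.02 55 [0.1605 0.1687]
-0.01 31 [0.1523 0.1552]
0.0 12 [0.1513 0.158 ]
0.01 10 [0.1524 0.1545]
0.02 2 [0.151  0.1523]
0.03 26 [0.176  0.1786]
0.04 37 [0.1748 0.1786]
0.05 43 [0.174  0.1772]
0.06 39 [0.1717 0.1763]
0.07 36 [0.1709 0.1734]
0.08 35 [0.1705 0.1736]
0.09 53 [0.1687 0.1738]
lid outer edge -0.04680217767042747 tilt [0.0207877  0.15024648]
```

View pics/scene6c.png

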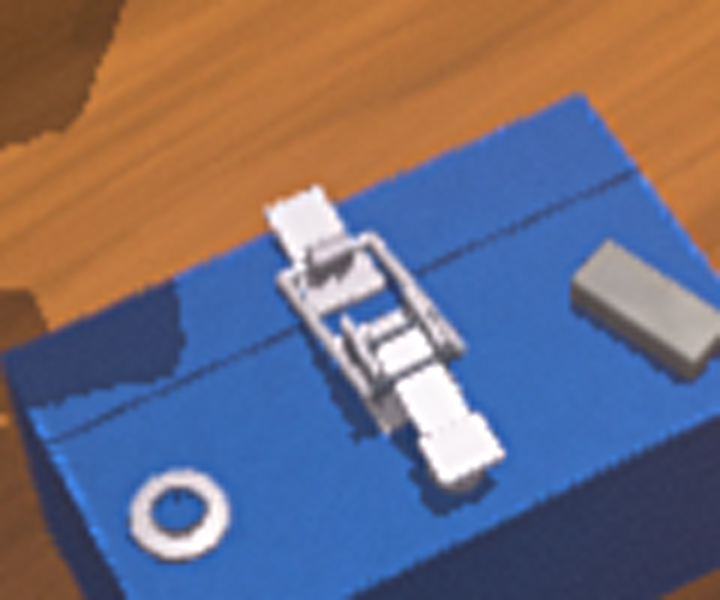

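The lever lies down on its buffer (crop (460,450), about 1.7 rad). The bar is hooked around the keeper (330,255), the lid seam is tight and the arm is clear, so I hand in.

```bash
python3 -c "
from rig import hand_in
print(hand_in())"
```

```text
the job is handed in; nothing more can be done
None
```

The accessory case is shut and clamped: the bar is hooked behind the keeper, the lever was pressed home on its buffer at about 19 N for over half a second, the arm is clear, and the job is handed in; the rig gave no verdict.

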